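# Turn up the display lights on the curved touch strip

## Task

Turn up the pastry display's lights: put the fingertips (easiest with the fingers closed) lightly on the smallest dot of the curved black touch strip and slide them along the curve in one stroke, never lifting off and never pushing the sprung strip down to its stop, until they are level with the orange needle, and do not slide on past it. Finish there, holding: the program ends with the fingertips still resting lightly on the strip beside the needle. Only touch the strip: leave the needle as it is set, and leave the two tartlets and the cup standing where they are.

Things in the scene. Friction and masses are not known exactly. Their poses are not given: they have to be found in the camera images.
- console: Low lighting console fixed to the counter: white panel 225 x 270 mm, aluminium edge, top 30 mm above the counter. Origin at counter level under the needle's hub, the centre of the strip's curve. x points from the hub to the strip's middle, y to the dim end's side, z up; the panel spans x -60 to 165, y -135 to 135 mm. Six cream dots on the strip grow from 8 mm (dim end) to 20 mm wide.
- strip (a joint): Push-down of the whole black touch strip, m: 0 untouched, 0.008 at its stop; sprung, 1 N to start, then 0.8 N per mm; rises when released. It is 30 mm wide, an arc of centreline radius 120 mm about the hub from +50 (dim) to -50 degrees (bright) from the console's x axis; its flat top is 40 mm above the counter, 10 mm above the panel.
- dot1 (a point): Centre of the smallest dot (+42 degrees), on the top face of the strip; moves down with the strip. The stroke starts here.
- dot2 (a point): Centre of the second dot (+26 degrees), on the strip's top face.
- dot3 (a point): Centre of the third dot (+10 degrees), on the strip's top face.
- needle (a joint): Angle of the orange needle about the hub, rad: 0 along the console's x axis, positive toward the dim end. Set between -0.17 and -0.73, held by light friction. Flat, top 4 mm above the panel (hub 7 mm), it ends 100 mm from the hub, 5 mm short of the strip.
- needle_mark (a point): The spot on the strip's centreline that the needle points at, 120 mm from the hub, level with the untouched strip's top. The stroke stops here. Its axes turn with the needle: x along the needle outward, y along the strip toward the dim end.
- tart_plain: Chocolate tartlet, 52 mm across, about 40 mm high, standing loose on the counter near the console. Origin at the centre of its underside. Bystander.
- tart_flag: The same tartlet with a 70 mm high pick and a small blue flag. Origin at the centre of its underside. Bystander.
- cup: White cup, 60 mm across, 55 mm high, standing loose on the counter near the console. Origin at the centre of its underside. Bystander.

How it is judged:
By the outcome, as a careful person would: the job done as asked, in the order asked, and still so for the second after the job is handed in, while the arm keeps its last pose, push and grip.
It also fails if it takes over 40 s, if anything falls off the work surface, if the arm or the gripper's body presses on something with over 40 N, if the wrist force passes 120 N, or if a joint passes its speed limit or range.

## Robot

A 7-joint arm with a two-finger parallel gripper is mounted at the origin on the work surface. World frame = base frame: x ahead of the robot, y to its left, z up, the work surface at z = 0. Lengths are in m, angles in rad, forces in N, time in s.
With the tool pointing down it reaches from about 0.425 to 0.925 m from the base axis. Payload 6.8 kg.
Tool frame: the origin (TCP) lies on the mounting face of the last link; the fingertips stand 173 mm ahead of it and the grasp point (between the pads) lies 155 mm ahead of it; z points along the fingers, y is the line along which they close (so a half turn about z gives the same grasp; the last joint's range is limited). The gripper opens to 85 mm and grips with 20 to 120 N. Pads are 22 mm wide; open, the fingers measure 114 mm over their backs; the gripper's body (76 mm by 85 mm) begins 54 mm behind the grasp point. The pads swing forward as they close: fully open they stand 13 mm farther back than shut.
Start: joints at [1.183, 0.477, 0.022, 1.555, -0.011, 1.109, -0.083], TCP at [0.186, -0.649, 0.405] pointing down, gripper open.
Joint ranges: [-2.96, 2.96], [-0.34, 2.1], [-1.41, 1.46], [0.24, 2.44], [-1.37, 4.51], [0.17, 1.92], [-2.96, 2.96]. Speed limits (rad/s): [2.39, 2.39, 3.14, 3.14, 3.14, 3.14, 3.14].

## Interface

Orientations are given as a rotation vector (axis times angle).
In Python, from bench import r gives the robot as it stands.
- The arm moves only by the tool arm_command, never from a script. Its argument "plan" is a list of rows, each an object of numbers: "claw": the closure, from 0 (fully open) to 1 (shut); "tx", "ty", "tz": the shift along the tool's x, y, z in m; "ax", "ay", "az": the turn, a rotation vector about the tool's x, y, z in degrees. A call has exactly 10 rows; each row shifts and turns the commanded pose from where the row before left it, along the tool's axes as they then stand; what a row does not reach is not made up. A row lasts 1/12 s, in which the tool goes at most 41.7 mm and 7.16 degrees, less where a joint would pass 70% of its speed; a pose out of reach is approached as far as the arm can. A call is refused whole if a number of a shift passes 0.0417 or a number of a turn 7.16, either way. A call with a gripper value outside its range is refused whole. The fingers move at their own pace and stop on an object; "squeeze" is the grip in N (left out, the last holds). Time passes only in rows, so rows that do not move let the fingers close, or fill a call up. It gives the time, the measured TCP pose, the force, the opening and the grip force at its end, in the units of the state.
- r.get_obs(): the state, without advancing time (a new reading comes with each control period).
- r.grab_frame(name): name is "scene" or "top" or "wrist"; returns the picture (400x640x3 uint8, red, green, blue); there is no depth.
- r.camera_model(name): a dict with "fx", "fy", "cx", "cy" (pixels), "position" and "orientation" of the camera in the world; the wrist camera has in their place "tool_from_camera" (4x4, takes a point from camera to tool coordinates, whose origin is the TCP and whose axes are the flange's). Camera axes: x right, y up, looking along -z (the intrinsics and any distortion apply to the point x, -y, -z); pixel columns grow to the right and rows downward; lengths in m; the calibration is good to about 2 mm. The wrist camera is an equidistant fisheye: a pixel r from the principal point sees the ray r / f radians off the axis. A picture is of the moment at which its call begins: read the wrist's pose just before it. camera_model takes no time and is no camera call.
- r.hand_in(): hands the job in; it is judged then, once.
Trained networks look in the newest picture that a camera, given by its name, has taken for a name from the list of things; names that differ only in an ending like _2 or _b are one class to them, and where a whole thing is asked for, a point or a joint stands for the part that bears it (a point fixed in the world has none). Each returns a list of dicts, best first, with "confidence" (0 to 1); they miss things now and then, are a little off and sometimes report something else, mostly with a low value. They report only what shows in the picture. A call takes as long as a camera call.
- r.boxes_of(target, camera): "location" ([x, y, z] in m, in the coordinates of the camera as it stood for that picture, good to about 4 mm: the middle of the surface that is visible of it).
- r.tip_of(target, camera): "location" ([x, y, z] in m, in the coordinates of the camera as it stood for that picture, good to about 4 mm: a listed point, or the origin of a listed thing).
The state is a dict: "clock": time; "joints": joint angles; "qvel": joint speeds; "tau": joint torques, N m; "tcp_pos": TCP position; "orientation": TCP orientation; "contact_force": force on the tool from outside, world axes, zero at the start; "moment": the same for the moment, N m; "grip_width": finger opening in m; "gripper_force": force on a finger pad.
Only numpy, scipy, OpenCV 4.12 (cv2) and the standard library are available. Lean on these libraries where they do the work, as an engineer would, in place of code of your own. Each camera call takes 0.05 s, during which the arm holds its last target. There are 200 camera calls.

## Working session

There is one attempt and no reset: what is moved stays moved. The work goes in short steps, Python scripts to look and compute and a tool call to move; the robot and the scene stay as the last step left them, time stands still between calls to the robot, and variables do not carry over. Pictures are saved under pics/ and viewed, at most 10 in all, crops included, and the job is handed in when it is done.

Besides the shell and the picture viewer there is one more tool, called after "Request:" as name(argument=value, ...) on one line, values as JSON. arm_command: Moves the arm, as the interface text tells. Its arguments: {"type":"object","properties":{"plan":{"type":"array","items":{"type":"object","properties":{"claw":{"type":"number"},"tx":{"type":"number"},"ty":{"type":"number"},"tz":{"type":"number"},"ax":{"type":"number"},"ay":{"type":"number"},"az":{"type":"number"}}}},"squeeze":{"type":"number"}},"required":["plan"]}

```bash
mkdir -p pics
cat > h.py <<'E'
import numpy as np, cv2
from scipy.spatial.transform import Rotation as R
from bench import r
def pose():
    o=r.get_obs(); return np.array(o["tcp_pos"]), R.from_rotvec(o["orientation"]), o
def w(cam,p):
    m=r.camera_model(cam)
    if "position" in m:
        q=np.array(m["orientation"]); 
        Rm=R.from_rotvec(q).as_matrix() if q.size==3 else (q if q.shape==(3,3) else R.from_quat(q).as_matrix())
        return Rm@np.array(p)+m["position"]
    t,Ro,_=pose(); T=np.array(m["tool_from_camera"]); return Ro.apply(T[:3,:3]@np.array(p)+T[:3,3])+t
def save(cam,n):
    im=r.grab_frame(cam); cv2.imwrite(f"pics/{n}.png",np.array(im)[:,:,::-1]); return im
def find(cam,names):
    for n in names:
        for f in ("tip_of",):
            for d in getattr(r,f)(n,cam)[:2]: print(cam,n,round(d["confidence"],2),np.round(w(cam,d["location"]),4))
E
python3 - <<'E'
from h import *
np.set_printoptions(suppress=True,precision=4)
o=r.get_obs();print(o)
for c in("scene","top"):
    print(r.camera_model(c)); save(c,c+"0")
    find(c,["console","dot1","dot2","dot3","needle_mark","tart_plain","tart_flag","cup"])
print(r.camera_model("wrist"))
E
```

```text
{'clock': 0.0, 'joints': array([ 1.1829,  0.4778,  0.0223,  1.5565, -0.0115,  1.1093, -0.0831]), 'qvel': array([-0.0007,  0.0015, -0.0019, -0.0001,  0.0003, -0.0006, -0.0005]), 'tau': array([  0.0008, -59.6463,   1.6086, -28.1201,   0.0126,   0.0094,
         0.    ]), 'tcp_pos': array([ 0.1863, -0.6485,  0.4037]), 'orientation': array([-3.109 , -0.4378,  0.0006]), 'contact_force': array([-0.167 ,  0.4302,  1.5559]), 'moment': array([-0.0341, -0.0088, -0.0407]), 'gripper_force': 0.0, 'grip_width': 0.08567966224861795}
{'fx': 383.7582618485977, 'fy': 383.7582618485977, 'cx': 320.5793010957364, 'cy': 196.81300522702907, 'position': array([1.0537, 0.3306, 0.7672]), 'orientation': array([0.3614, 0.6991, 2.0422])}
scene console 0.94 [0.557  0.1114 0.0028]
scene dot1 0.77 [0.6708 0.1611 0.0437]
scene dot1 0.69 [0.6531 0.1834 0.0423]
scene dot2 0.77 [0.6708 0.1611 0.0437]
scene dot2 0.69 [0.6531 0.1834 0.0423]
scene dot3 0.77 [0.6708 0.1611 0.0437]
scene dot3 0.69 [0.6531 0.1834 0.0423]
scene needle_mark 0.73 [0.6633 0.0653 0.0415]
scene tart_plain 0.82 [0.6199 0.2942 0.0021]
scene tart_fla
[... 426 characters left out ...]
 0.73 [0.677  0.1241 0.0405]
top dot3 0.85 [0.6518 0.1829 0.0456]
top dot3 0.73 [0.677  0.1241 0.0405]
top needle_mark 0.51 [0.664  0.0603 0.0405]
top needle_mark 0.28 [ 0.556   0.1131 -0.0013]
top tart_plain 0.9 [ 0.6174  0.2936 -0.0001]
top tart_plain 0.68 [0.7919 0.1251 0.0015]
top tart_flag 0.57 [0.7772 0.0594 0.003 ]
top cup 0.7 [0.792  0.1259 0.0018]
top cup 0.42 [0.6207 0.2954 0.0012]
{'fx': 309.70691628693146, 'fy': 309.70691628693146, 'cx': 325.0779826390086, 'cy': 200.20768277634417, 'tool_from_camera': array([[ 0.0006,  0.9587,  0.2843,  0.0723],
       [ 1.    , -0.0007,  0.0001, -0.0003],
       [ 0.0003,  0.2843, -0.9587,  0.0307],
       [ 0.    ,  0.    ,  0.    ,  1.    ]])}
```

View pics/scene0.png

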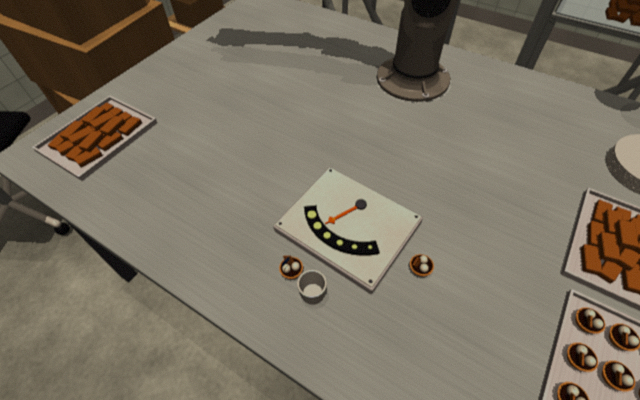

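View pics/top0.png

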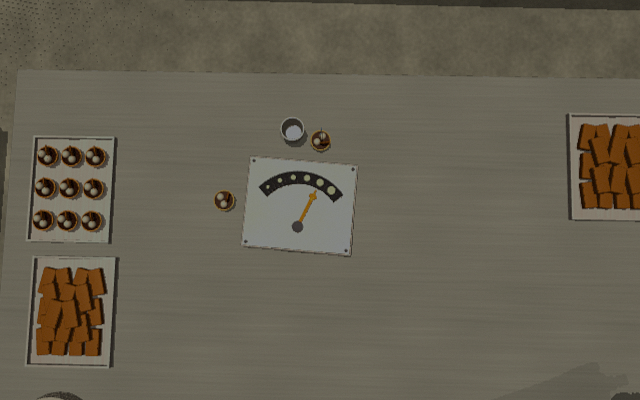

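The scene view shows the console with the dim dot near (370,247). In the top view the dots run from (268,187) to (331,190), the needle from (297,226) to (314,194), the cup and flag tart sit beyond the strip, and the plain tart is to the left. The network's positions agree with this. I'll fly over with the claw closing.

Request:
arm_command(plan=[{"claw": 1, "tx": 0.027, "ty": -0.024}, {"claw": 1, "tx": 0.027, "ty": -0.024}, {"claw": 1, "tx": 0.027, "ty": -0.024}, {"claw": 1, "tx": 0.027, "ty": -0.024}, {"claw": 1, "tx": 0.027, "ty": -0.024}, {"claw": 1, "tx": 0.027, "ty": -0.024}, {"claw": 1, "tx": 0.027, "ty": -0.024}, {"claw": 1, "tx": 0.027, "ty": -0.024}, {"claw": 1, "tx": 0.027, "ty": -0.024}, {"claw": 1, "tx": 0.027, "ty": -0.024}], squeeze=20)

```text
invalid input at $.plan[0]: expected keys claw, tx, ty, tz, ax, ay, az
```

Request:
arm_command(plan=[{"claw": 1, "tx": 0.027, "ty": -0.024}, {"claw": 1, "tx": 0.027, "ty": -0.024}, {"claw": 1, "tx": 0.027, "ty": -0.024}, {"claw": 1, "tx": 0.027, "ty": -0.024}, {"claw": 1, "tx": 0.027, "ty": -0.024}, {"claw": 1, "tx": 0.027, "ty": -0.024}, {"claw": 1, "tx": 0.027, "ty": -0.024}, {"claw": 1, "tx": 0.027, "ty": -0.024}, {"claw": 1, "tx": 0.027, "ty": -0.024}, {"claw": 1, "tx": 0.027, "ty": -0.024}])

```text
invalid input at $.plan[0]: expected keys claw, tx, ty, tz, ax, ay, az
```

Request:
arm_command(plan=[{"claw": 1, "tx": 0.027, "ty": -0.024, "tz": 0, "ax": 0, "ay": 0, "az": 0}, {"claw": 1, "tx": 0.027, "ty": -0.024, "tz": 0, "ax": 0, "ay": 0, "az": 0}, {"claw": 1, "tx": 0.027, "ty": -0.024, "tz": 0, "ax": 0, "ay": 0, "az": 0}, {"claw": 1, "tx": 0.027, "ty": -0.024, "tz": 0, "ax": 0, "ay": 0, "az": 0}, {"claw": 1, "tx": 0.027, "ty": -0.024, "tz": 0, "ax": 0, "ay": 0, "az": 0}, {"claw": 1, "tx": 0.027, "ty": -0.024, "tz": 0, "ax": 0, "ay": 0, "az": 0}, {"claw": 1, "tx": 0.027, "ty": -0.024, "tz": 0, "ax": 0, "ay": 0, "az": 0}, {"claw": 1, "tx": 0.027, "ty": -0.024, "tz": 0, "ax": 0, "ay": 0, "az": 0}, {"claw": 1, "tx": 0.027, "ty": -0.024, "tz": 0, "ax": 0, "ay": 0, "az": 0}, {"claw": 1, "tx": 0.027, "ty": -0.024, "tz": 0, "ax": 0, "ay": 0, "az": 0}], squeeze=20)

```text
clock: 1.73
tcp_pos: [0.3802, -0.342, 0.4051]
orientation: [3.11, 0.438, 0.001]
contact_force: [0.4, -0.8, 0.6]
grip_width: 0.0002
gripper_force: 0.0
```

Request:
arm_command(plan=[{"claw": 1, "tx": 0.027, "ty": -0.024, "tz": 0, "ax": 0, "ay": 0, "az": 0}, {"claw": 1, "tx": 0.027, "ty": -0.024, "tz": 0, "ax": 0, "ay": 0, "az": 0}, {"claw": 1, "tx": 0.027, "ty": -0.024, "tz": 0, "ax": 0, "ay": 0, "az": 0}, {"claw": 1, "tx": 0.027, "ty": -0.024, "tz": 0, "ax": 0, "ay": 0, "az": 0}, {"claw": 1, "tx": 0.027, "ty": -0.024, "tz": 0, "ax": 0, "ay": 0, "az": 0}, {"claw": 1, "tx": 0.027, "ty": -0.024, "tz": 0, "ax": 0, "ay": 0, "az": 0}, {"claw": 1, "tx": 0.027, "ty": -0.024, "tz": 0, "ax": 0, "ay": 0, "az": 0}, {"claw": 1, "tx": 0.027, "ty": -0.024, "tz": 0, "ax": 0, "ay": 0, "az": 0}, {"claw": 1, "tx": 0.027, "ty": -0.024, "tz": 0, "ax": 0, "ay": 0, "az": 0}, {"claw": 1, "tx": 0.027, "ty": -0.024, "tz": 0, "ax": 0, "ay": 0, "az": 0}])

```text
clock: 2.57
tcp_pos: [0.5736, -0.0368, 0.405]
orientation: [3.111, 0.438, 0.001]
contact_force: [0.2, -0.2, -0.1]
grip_width: -0.0001
gripper_force: 0.0
```

Request:
arm_command(plan=[{"claw": 1, "tx": 0.02, "ty": -0.02, "tz": 0.01, "ax": 0, "ay": 0, "az": 0}, {"claw": 1, "tx": 0.02, "ty": -0.02, "tz": 0.01, "ax": 0, "ay": 0, "az": 0}, {"claw": 1, "tx": 0.02, "ty": -0.02, "tz": 0.01, "ax": 0, "ay": 0, "az": 0}, {"claw": 1, "tx": 0.02, "ty": -0.02, "tz": 0.01, "ax": 0, "ay": 0, "az": 0}, {"claw": 1, "tx": 0.02, "ty": -0.02, "tz": 0.01, "ax": 0, "ay": 0, "az": 0}, {"claw": 1, "tx": 0.02, "ty": -0.02, "tz": 0.01, "ax": 0, "ay": 0, "az": 0}, {"claw": 1, "tx": 0, "ty": 0, "tz": 0, "ax": 0, "ay": 0, "az": -7}, {"claw": 1, "tx": 0, "ty": 0, "tz": 0, "ax": 0, "ay": 0, "az": -7}, {"claw": 1, "tx": 0, "ty": 0, "tz": 0, "ax": 0, "ay": 0, "az": -7}, {"claw": 1, "tx": 0, "ty": 0, "tz": 0, "ax": 0, "ay": 0, "az": 0}])

```text
clock: 3.4
tcp_pos: [0.6552, 0.1101, 0.3444]
orientation: [-2.977, -1.004, 0.001]
contact_force: [-0.3, 0.1, 0.4]
grip_width: 0.0
gripper_force: 0.0
```

Run:
```python
from h import *
t,Ro,o=pose();print(t,Ro.as_matrix().round(4),o["contact_force"],o["joints"])
save("wrist","w1")
find("wrist",["console","dot1","needle_mark","tart_plain","tart_flag","cup"])
```

```text
[0.65520211 0.11008893 0.34435966] [[ 7.958e-01  6.056e-01 -4.000e-04]
 [ 6.056e-01 -7.958e-01  1.000e-04]
 [-3.000e-04 -3.000e-04 -1.000e+00]] [-0.31673527  0.0812534   0.43790637] [ 0.03695545  0.55199343 -0.42271095  1.61537862  0.25350227  1.02934216
 -1.38195575]
wrist console 0.69 [5.557e-01 1.109e-01 2.000e-04]
wrist dot1 0.73 [0.6658 0.1545 0.036 ]
wrist dot1 0.71 [0.6777 0.1252 0.0415]
wrist tart_plain 0.59 [ 6.190e-01  2.967e-01 -5.000e-04]
wrist tart_flag 0.97 [ 0.7751  0.0625 -0.0012]
wrist cup 0.66 [0.7927 0.128  0.0017]
```

View pics/w1.png

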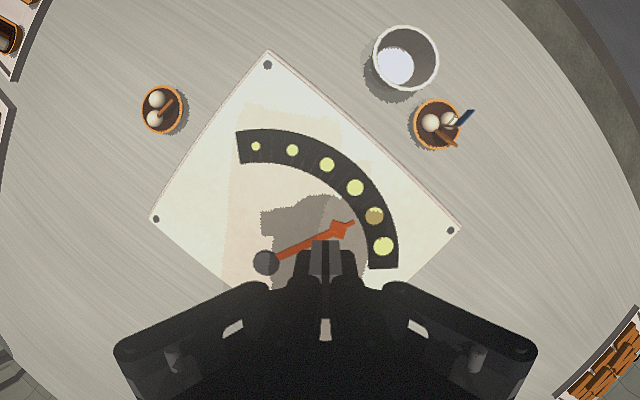

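The wrist view shows the six dots at (256,146), (292,150), (327,164), (355,187), (374,216) and (383,246), the hub at (266,263), and the needle tip at (354,222). Next I fit the console pose and the needle angle.

```bash
cat > fit.py <<'E'
from h import *
from scipy.optimize import least_squares
def ray(cam,uv,z):
    m=r.camera_model(cam); x=np.array([uv[0]-m["cx"],uv[1]-m["cy"]])
    if cam=="wrist":
        rr=np.hypot(*x); th=rr/m["fx"]; d=np.r_[np.sin(th)*x/rr,np.cos(th)]
    else: d=np.r_[x/m["fx"],1]
    d=d*[1,-1,-1]; a=w(cam,[0,0,0]); b=w(cam,d)-a
    return (a+b*(z-a[2])/b[2])[:2]
def fit(P):
    A=np.radians([42,26,10,-6,-22,-38])
    f=lambda p:(np.c_[p[0]+.12*np.cos(A+p[2]),p[1]+.12*np.sin(A+p[2])]-P).ravel()
    s=least_squares(f,[.556,.112,-.09]); print("hub",s.x[:2].round(4),"yaw",np.degrees(s.x[2]).round(2),"res mm",(s.fun*1e3).round(1)); return s.x
E
python3 - <<'E'
from fit import *
W=[(256,146),(292,150),(327,164),(355,187),(374,216),(383,246)]
h=fit(np.array([ray("wrist",p,.04) for p in W]))
hub=ray("wrist",(266,263),.037);tip=ray("wrist",(354,222),.034)
print(hub,tip,np.hypot(*(tip-hub)),[np.degrees(np.arctan2(*(tip-c)[::-1])) for c in(hub,h[:2])])
# top/scene segmentation
import cv2
for cam in("top","scene"):
    im=cv2.imread(f"pics/{cam}0.png");hs=cv2.cvtColor(im,cv2.COLOR_BGR2HSV)
    x0,y0,x1,y1=(245,160,355,250) if cam=="top" else (280,175,415,285)
    m=np.zeros(im.shape[:2],np.uint8);m[y0:y1,x0:x1]=255
    o=cv2.inRange(hs,(5,150,100),(20,255,255))&m; ys,xs=np.nonzero(o)
    P=np.array([ray(cam,p,.034) for p in zip(xs,ys)]); c=P.mean(0);v=np.linalg.svd(P-c)[2][0];v*=np.sign(v[0])
    d=(P-h[:2])@v
    print(cam,"needle dir deg",np.degrees(np.arctan2(v[1],v[0])),"mean dir from hub",np.degrees(np.arctan2(*(c-h[:2])[::-1])),"r max",d.max(),len(P))
    if cam=="top": print(hs[183:193,262:276,1],hs[187,268])
im=cv2.imread("pics/w1.png");hs=cv2.cvtColor(im,cv2.COLOR_BGR2HSV);m=np.zeros(im.shape[:2],np.uint8);m[205:275,260:370]=255
o=cv2.inRange(hs,(3,150,80),(20,255,255))&m;ys,xs=np.nonzero(o)
P=np.array([ray("wrist",p,.034) for p in zip(xs,ys)]);a=np.degrees(np.arctan2(*(P-h[:2]).T[::-1]));rr=np.hypot(*(P-h[:2]).T)
for lo in (.02,.04,.06,.08,.09): 
    k=(rr>lo)&(rr<lo+.02);print(lo,k.sum(),a[k].mean() if k.any() else 0,np.ptp(a[k]) if k.any() else 0)
print(rr.max())
E
```

```text
hub [0.5561 0.1122] yaw -4.4 res mm [ 0.1  0.1  0.2 -0.3 -0.4 -0.1 -0.3 -0.2  0.3  0.2  0.1  0.2]
[0.55738973 0.11240631] [0.64568015 0.06830656] 0.09869137116763052 [np.float64(-26.541445658015114), np.float64(-26.09362688928443)]
top needle dir deg -25.352702190988527 mean dir from hub -27.02396551050459 r max 0.09992142134119844 100
[[17 26 20 51 27 41 41 35 18 70 55 46 51 45]
 [41 54 31 32 44 22 20 64 34 18 45 42 39 41]
 [ 9 48 43 56 54 65 63 54 40 49 39 33 45 66]
 [34 45 58 52 59 61 62 68 44 51 48 35 42 35]
 [70 56 66 54 60 62 63 71 59 25 53 30 45 47]
 [40 34 34 47 49 61 62 49 30 62 51 48 36 41]
 [20 43 23 44 45 53 58 27 31 40 51 39 81 64]
 [51 60 35 33 39 34 34 44 40 22 33 58 67 45]
 [18 41 33 46 39 42 33 33 51 53 70 45 15 16]
 [12 13 44 35 48 38 35 39 23 77 44 16 15 15]] [ 33  63 138]
scene needle dir deg -26.39177998573416 mean dir from hub -1.7032697778642045 r max 0.24445441883175983 213Traceback (most recent call last):
  File "<stdin>", line 19, in <module>
  File "fit.py", line 4, in ray
    m=r.camera_model(cam); x=np.array([uv[0]-m["cx"],uv[1]-m["cy"]])
ValueError: time passes only in moves, steps and waits
```

Request:
arm_command(plan=[{"claw": 1, "tx": 0.0085, "ty": -0.0125, "tz": 0.01, "ax": 0, "ay": 0, "az": 0}, {"claw": 1, "tx": 0.0085, "ty": -0.0125, "tz": 0.01, "ax": 0, "ay": 0, "az": 0}, {"claw": 1, "tx": 0.0085, "ty": -0.0125, "tz": 0.01, "ax": 0, "ay": 0, "az": 0}, {"claw": 1, "tx": 0.0085, "ty": -0.0125, "tz": 0.01, "ax": 0, "ay": 0, "az": 0}, {"claw": 1, "tx": 0.0085, "ty": -0.0125, "tz": 0.01, "ax": 0, "ay": 0, "az": 0}, {"claw": 1, "tx": 0, "ty": 0, "tz": 0.014, "ax": 0, "ay": 0, "az": 0}, {"claw": 1, "tx": 0, "ty": 0, "tz": 0.014, "ax": 0, "ay": 0, "az": 0}, {"claw": 1, "tx": 0, "ty": 0, "tz": 0.014, "ax": 0, "ay": 0, "az": 0}, {"claw": 1, "tx": 0, "ty": 0, "tz": 0.014, "ax": 0, "ay": 0, "az": 0}, {"claw": 1, "tx": 0, "ty": 0, "tz": 0.014, "ax": 0, "ay": 0, "az": 0}])

```text
clock: 4.58
tcp_pos: [0.6516, 0.184, 0.223]
orientation: [2.979, 0.994, -0.001]
contact_force: [-0.6, -1.1, -0.0]
grip_width: -0.0002
gripper_force: 0.0
```

Run:
```python
from fit import *
save("wrist","w2"); save("top","t2")
t,Ro,o=pose();print(t,Ro.as_matrix().round(4),o["contact_force"],o["clock"])
m=r.camera_model("wrist");
F=[]
for i in range(4):
    r.grab_frame("wrist"); F.append(r.get_obs()["contact_force"])
print(np.array(F).round(2))
im=cv2.imread("pics/w2.png");cv2.imwrite("pics/w2c.png",cv2.resize(im[60:330,160:520],None,fx=2,fy=2))
# expected pixel of dot1, mark
def proj(p):
    T=np.array(m["tool_from_camera"]);q=T[:3,:3].T@(Ro.inv().apply(np.array(p)-t)-T[:3,3]);q=q*[1,-1,-1];h=np.hypot(q[0],q[1]);th=np.arctan2(h,q[2])
    return m["cx"]+m["fx"]*th*q[0]/h,m["cy"]+m["fx"]*th*q[1]/h
for a in (42,26,10,-6,-22,-38): A=np.radians(a-4.4);print(a,np.round(proj([.5561+.12*np.cos(A),.1122+.12*np.sin(A),.04])))
print("fingertip",np.round(proj(t+Ro.apply([0,0,.173]))))
```

```text
[0.65046804 0.18411904 0.22132786] [[ 0.799   0.6013 -0.0047]
 [ 0.6013 -0.799  -0.0022]
 [-0.0051 -0.0011 -1.    ]] [-0.70273225  0.79231841  0.24329921] 4.6833
[[ 0.19  0.08  0.04]
 [-0.27  0.14  0.07]
 [ 0.24 -0.3   0.11]
 [ 0.29  0.45  0.36]]
42 [325. 246.]
26 [385. 252.]
10 [434. 271.]
-6 [466. 298.]
-22 [482. 327.]
-38 [483. 357.]
fingertip [326. 257.]
```

View pics/w2c.png

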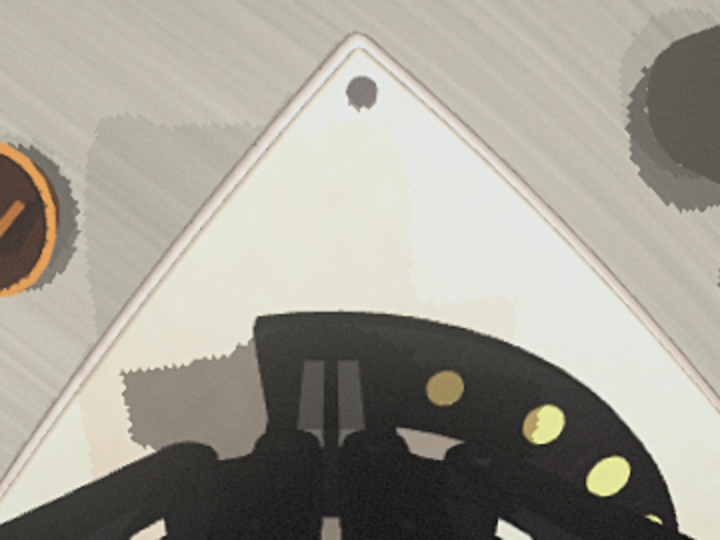

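Dot2 appears at (382,253), dot3 at (432,272) and dot4 at (464,298). All are within about 1 mm of the prediction, and the shut fingers cover dot1. I'll descend slowly.

Request:
arm_command(plan=[{"claw": 1, "tx": 0.001, "ty": -0.001, "tz": 0.001, "ax": 0, "ay": 0, "az": 0}, {"claw": 1, "tx": 0.001, "ty": -0.001, "tz": 0.001, "ax": 0, "ay": 0, "az": 0}, {"claw": 1, "tx": 0, "ty": 0, "tz": 0.001, "ax": 0, "ay": 0, "az": 0}, {"claw": 1, "tx": 0, "ty": 0, "tz": 0.001, "ax": 0, "ay": 0, "az": 0}, {"claw": 1, "tx": 0, "ty": 0, "tz": 0.001, "ax": 0, "ay": 0, "az": 0}, {"claw": 1, "tx": 0, "ty": 0, "tz": 0.001, "ax": 0, "ay": 0, "az": 0}, {"claw": 1, "tx": 0, "ty": 0, "tz": 0.001, "ax": 0, "ay": 0, "az": 0}, {"claw": 1, "tx": 0, "ty": 0, "tz": 0.001, "ax": 0, "ay": 0, "az": 0}, {"claw": 1, "tx": 0, "ty": 0, "tz": 0, "ax": 0, "ay": 0, "az": 0}, {"claw": 1, "tx": 0, "ty": 0, "tz": 0, "ax": 0, "ay": 0, "az": 0}])

```text
clock: 5.72
tcp_pos: [0.6517, 0.1884, 0.2166]
orientation: [2.979, 0.998, -0.0]
contact_force: [-0.0, 0.5, -0.4]
grip_width: 0.0004
gripper_force: 0.0
```

```bash
cat > st.py <<'E'
from h import *
import sys
F=[];P=[]
for i in range(int(sys.argv[1]) if len(sys.argv)>1 else 3):
    r.grab_frame("wrist");t,Ro,o=pose();F.append(o["contact_force"]);P.append(t)
F=np.mean(F,0);t=np.mean(P,0);M=Ro.as_matrix();tip=t+M[:,2]*.173
h=np.array([.5556,.1130]);d=tip[:2]-h
print("tcp",t.round(4),"tip",tip.round(4),"F",F.round(2),"yaw",np.degrees(np.arctan2(M[1,0],M[0,0])).round(2),"zax",M[:,2].round(4))
print("tip polar r",np.hypot(*d).round(4),"ang",np.degrees(np.arctan2(d[1],d[0])).round(2),"clock",o["clock"])
E
python3 st.py 4
```

```text
tcp [0.6518 0.1884 0.2167] tip [0.6518 0.1884 0.0437] F [ 0.44 -0.18 -0.34] yaw 37.03 zax [ 1.e-04  0.e+00 -1.e+00]
tip polar r 0.1223 ang 38.11 clock 5.9167
```

```bash
sed -i 's/\.5556,\.1130/.5561,.1122/' st.py
python3 - <<'E'
from fit import *
im=save("wrist","w3")
hs=cv2.cvtColor(np.array(im),cv2.COLOR_RGB2HSV)
m=cv2.inRange(hs,(22,60,80),(40,255,255)); m[:230]=0;m[:, :360]=0;m[350:]=0;m[:,500:]=0
n,_,s,c=cv2.connectedComponentsWithStats(m)
for i in range(1,n):
    if s[i,4]>15:
        p=ray("wrist",c[i],.04);d=p-[.5561,.1122];print(c[i].round(1),s[i,4],p.round(4),np.hypot(*d).round(4),np.degrees(np.arctan2(d[1],d[0])).round(2))
E
```

```text
[389.6 263.7] 177 [0.6673 0.1568] 0.1198 21.88
[439.4 281.5] 328 [0.6755 0.1241] 0.12 5.71
[472.5 305.1] 272 [0.6758 0.0909] 0.1216 -10.07
```

The hub fit is confirmed. I'll correct by about 3 mm and go down to the strip.

Request:
arm_command(plan=[{"claw": 1, "tx": -0.0012, "ty": 0.001, "tz": 0, "ax": 0, "ay": 0, "az": 0}, {"claw": 1, "tx": -0.0011, "ty": 0.001, "tz": 0, "ax": 0, "ay": 0, "az": 0}, {"claw": 1, "tx": 0, "ty": 0, "tz": 0, "ax": 0, "ay": 0, "az": 0}, {"claw": 1, "tx": 0, "ty": 0, "tz": 0, "ax": 0, "ay": 0, "az": 0}, {"claw": 1, "tx": 0, "ty": 0, "tz": 0.001, "ax": 0, "ay": 0, "az": 0}, {"claw": 1, "tx": 0, "ty": 0, "tz": 0.001, "ax": 0, "ay": 0, "az": 0}, {"claw": 1, "tx": 0, "ty": 0, "tz": 0.001, "ax": 0, "ay": 0, "az": 0}, {"claw": 1, "tx": 0, "ty": 0, "tz": 0.001, "ax": 0, "ay": 0, "az": 0}, {"claw": 1, "tx": 0, "ty": 0, "tz": 0.001, "ax": 0, "ay": 0, "az": 0}, {"claw": 1, "tx": 0, "ty": 0, "tz": 0.001, "ax": 0, "ay": 0, "az": 0}])

```text
clock: 6.8
tcp_pos: [0.6511, 0.1855, 0.2109]
orientation: [2.979, 0.998, 0.0]
contact_force: [-1.8, -0.0, 3.2]
grip_width: 0.0
gripper_force: 1.8
```

```bash
python3 st.py 4
```

```text
tcp [0.6511 0.1855 0.2108] tip [0.6511 0.1855 0.0378] F [-1.    0.03  3.49] yaw 37.04 zax [ 0. -0. -1.]
tip polar r 0.12 ang 37.66 clock 7.0
```

The tips are resting on dot1 at about 3.5 N, roughly 2–3 mm down. Starting the stroke.

Request:
arm_command(plan=[{"claw": 1, "tx": 0, "ty": 0.001, "tz": 0, "ax": 0, "ay": 0, "az": -0.1}, {"claw": 1, "tx": 0, "ty": 0.0021, "tz": 0, "ax": 0, "ay": 0, "az": 1}, {"claw": 1, "tx": -4e-05, "ty": 0.0031, "tz": 0, "ax": 0, "ay": 0, "az": 1.5}, {"claw": 1, "tx": -7e-05, "ty": 0.0042, "tz": 0, "ax": 0, "ay": 0, "az": 2}, {"claw": 1, "tx": -7e-05, "ty": 0.0042, "tz": 0, "ax": 0, "ay": 0, "az": 2}, {"claw": 1, "tx": -7e-05, "ty": 0.0042, "tz": 0, "ax": 0, "ay": 0, "az": 2}, {"claw": 1, "tx": -7e-05, "ty": 0.0042, "tz": 0, "ax": 0, "ay": 0, "az": 2}, {"claw": 1, "tx": -7e-05, "ty": 0.0042, "tz": 0, "ax": 0, "ay": 0, "az": 2}, {"claw": 1, "tx": -7e-05, "ty": 0.0042, "tz": 0, "ax": 0, "ay": 0, "az": 2}, {"claw": 1, "tx": -7e-05, "ty": 0.0042, "tz": 0, "ax": 0, "ay": 0, "az": 2}])

```text
clock: 7.83
tcp_pos: [0.6687, 0.1541, 0.2108]
orientation: [-3.092, -0.557, -0.0]
contact_force: [-1.1, 1.3, 4.0]
grip_width: 0.0001
gripper_force: 1.6
```

```bash
python3 st.py 2
```

```text
tcp [0.669  0.1531 0.2108] tip [0.6691 0.1529 0.0378] F [-0.16  0.69  3.42] yaw 20.46 zax [ 7.0e-04 -1.1e-03 -1.0e+00]
tip polar r 0.1201 ang 19.82 clock 7.9333
```

Request:
arm_command(plan=[{"claw": 1, "tx": -7e-05, "ty": 0.0042, "tz": 0, "ax": 0, "ay": 0, "az": 2}, {"claw": 1, "tx": -7e-05, "ty": 0.0042, "tz": 0, "ax": 0, "ay": 0, "az": 2}, {"claw": 1, "tx": -7e-05, "ty": 0.0042, "tz": 0, "ax": 0, "ay": 0, "az": 2}, {"claw": 1, "tx": -7e-05, "ty": 0.0042, "tz": 0, "ax": 0, "ay": 0, "az": 2}, {"claw": 1, "tx": -7e-05, "ty": 0.0042, "tz": 0, "ax": 0, "ay": 0, "az": 2}, {"claw": 1, "tx": -7e-05, "ty": 0.0042, "tz": 0, "ax": 0, "ay": 0, "az": 2}, {"claw": 1, "tx": -7e-05, "ty": 0.0042, "tz": 0, "ax": 0, "ay": 0, "az": 2}, {"claw": 1, "tx": -7e-05, "ty": 0.0042, "tz": 0, "ax": 0, "ay": 0, "az": 2}, {"claw": 1, "tx": -7e-05, "ty": 0.0042, "tz": 0, "ax": 0, "ay": 0, "az": 2}, {"claw": 1, "tx": -7e-05, "ty": 0.0042, "tz": 0, "ax": 0, "ay": 0, "az": 2}])

```text
clock: 8.77
tcp_pos: [0.6762, 0.113, 0.2107]
orientation: [-3.142, -0.012, -0.0]
contact_force: [-0.2, 2.3, 3.1]
grip_width: 0.0002
gripper_force: 1.6
```

```bash
python3 st.py 3
```

```text
tcp [0.6763 0.112  0.2107] tip [0.6764 0.1117 0.0377] F [ 0.12 -0.19  3.2 ] yaw 0.56 zax [ 2.0e-04 -1.7e-03 -1.0e+00]
tip polar r 0.1203 ang -0.25 clock 8.9167
```

Request:
arm_command(plan=[{"claw": 1, "tx": -7e-05, "ty": 0.0042, "tz": 0, "ax": 0, "ay": 0, "az": 2}, {"claw": 1, "tx": -7e-05, "ty": 0.0042, "tz": 0, "ax": 0, "ay": 0, "az": 2}, {"claw": 1, "tx": -7e-05, "ty": 0.0042, "tz": 0, "ax": 0, "ay": 0, "az": 2}, {"claw": 1, "tx": -7e-05, "ty": 0.0042, "tz": 0, "ax": 0, "ay": 0, "az": 2}, {"claw": 1, "tx": -7e-05, "ty": 0.0042, "tz": 0, "ax": 0, "ay": 0, "az": 2}, {"claw": 1, "tx": -7e-05, "ty": 0.0042, "tz": 0, "ax": 0, "ay": 0, "az": 2}, {"claw": 1, "tx": -7e-05, "ty": 0.0042, "tz": 0, "ax": 0, "ay": 0, "az": 2}, {"claw": 1, "tx": -5e-05, "ty": 0.0031, "tz": 0, "ax": 0, "ay": 0, "az": 1.5}, {"claw": 1, "tx": -3e-05, "ty": 0.0021, "tz": 0, "ax": 0, "ay": 0, "az": 1}, {"claw": 1, "tx": -1e-05, "ty": 0.001, "tz": 0, "ax": 0, "ay": 0, "az": 0.5}])

```text
clock: 9.75
tcp_pos: [0.6713, 0.0778, 0.2108]
orientation: [3.109, -0.45, 0.0]
contact_force: [0.7, 2.0, 3.3]
grip_width: 0.0001
gripper_force: 1.6
```

```bash
python3 st.py 4
python3 - <<'E'
from h import *
a=save("top","t4");b=save("scene","s4")
A=cv2.resize(cv2.imread("pics/t4.png")[150:260,240:360],None,fx=5,fy=5,interpolation=2)[:,:600]
cv2.imwrite("pics/t4c.png",A)
for c in("top","scene"):
    find(c,["needle_mark"])
E
```

```text
tcp [0.6713 0.0778 0.2107] tip [0.6713 0.0777 0.0377] F [0.34 0.66 3.7 ] yaw -16.37 zax [-1.e-04 -7.e-04 -1.e+00]
tip polar r 0.1202 ang -16.67 clock 9.95
```

View pics/t4c.png

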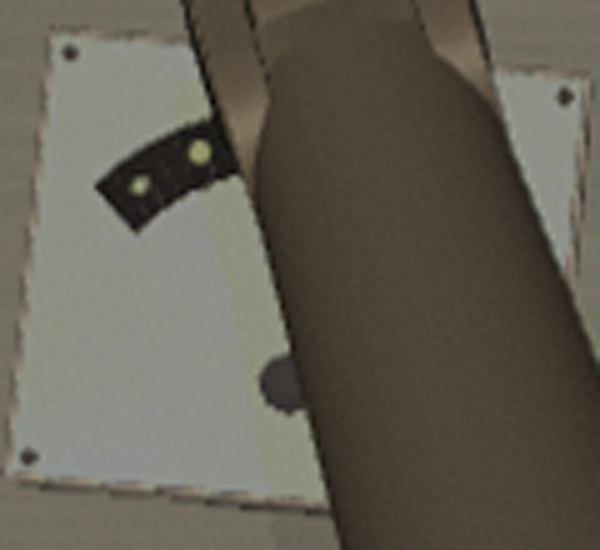

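The top view is blocked by the arm, so I'll refine the needle angle from the earlier pictures.

Run:
```python
from h import *
M={c:r.camera_model(c) for c in("wrist","scene","top")}
def rays(cam,uv,z):
    m=M[cam];x=np.array(uv,float)-[m["cx"],m["cy"]]
    if cam=="wrist":
        rr=np.hypot(*x.T)[:,None];th=rr/m["fx"];d=np.hstack([np.sin(th)*x/rr,np.cos(th)])
        T=np.array(m["tool_from_camera"]);W=R.from_rotvec([-2.977,-1.004,.001]).as_matrix()
        a=W@T[:3,3]+[.6552,.1101,.3444];Q=W@T[:3,:3]
    else: d=np.hstack([x/m["fx"],np.ones((len(x),1))]);a=m["position"];Q=R.from_rotvec(m["orientation"]).as_matrix()
    b=(d*[1,-1,-1])@Q.T; return (a+b*((z-a[2])/b[:,2])[:,None])[:,:2]
h=np.array([.5561,.1122])
for cam,f in(("wrist","w1"),("top","top0"),("scene","scene0")):
    im=cv2.imread(f"pics/{f}.png");hs=cv2.cvtColor(im,cv2.COLOR_BGR2HSV)
    mk=cv2.inRange(hs,(3,140,70),(20,255,255));ys,xs=np.nonzero(mk)
    P=rays(cam,np.c_[xs,ys],.034);d=P-h;rr=np.hypot(*d.T);a=np.degrees(np.arctan2(d[:,1],d[:,0]))
    k0=(rr<.105)&(abs(a+26)<15)
    for lo,hi in((.02,.05),(.05,.075),(.075,.09),(.09,.104)):
        k=k0&(rr>lo)&(rr<hi); print(cam,lo,k.sum(),"ang",a[k].mean().round(2) if k.any() else 0)
    k=k0&(rr>.015);c=P[k].mean(0);v=np.linalg.svd(P[k]-c)[2][0];v*=np.sign(v[0]);print(" dir",np.degrees(np.arctan2(v[1],v[0])).round(2),"rmax",rr[k].max().round(4))
    # hub by dark blob
    g=hs[...,2];xx,yy=np.meshgrid(np.arange(640),np.arange(400));A=np.c_[xx.ravel(),yy.ravel()]
    q=rays(cam,A,.037);n=(np.hypot(*(q-h).T)<.014)&(g.ravel()<110)&(hs[...,1].ravel()<120)
    print(" hub",q[n].mean(0).round(4),n.sum())
```

```text
wrist 0.02 217 ang -26.26
wrist 0.05 158 ang -25.4
wrist 0.075 222 ang -25.91
wrist 0.09 46 ang -25.7
 dir -25.66 rmax 0.0999
 hub [0.5568 0.1118] 474
top 0.02 37 ang -28.3
top 0.05 30 ang -27.5
top 0.075 29 ang -26.6
top 0.09 5 ang -26.28
 dir -25.62 rmax 0.0999
 hub [0.5566 0.1113] 92
scene 0.02 33 ang -22.99
scene 0.05 31 ang -24.31
scene 0.075 33 ang -24.5
scene 0.09 10 ang -24.54
 dir -25.35 rmax 0.101
 hub [0.5576 0.1127] 80
```

The needle direction is about -25.6° in the world frame. I'll slide the last 8.6° slowly.

Request:
arm_command(plan=[{"claw": 1, "tx": -2e-05, "ty": 0.0021, "tz": 0, "ax": 0, "ay": 0, "az": 1}, {"claw": 1, "tx": -3e-05, "ty": 0.0025, "tz": 0, "ax": 0, "ay": 0, "az": 1.2}, {"claw": 1, "tx": -3e-05, "ty": 0.0025, "tz": 0, "ax": 0, "ay": 0, "az": 1.2}, {"claw": 1, "tx": -3e-05, "ty": 0.0025, "tz": 0, "ax": 0, "ay": 0, "az": 1.2}, {"claw": 1, "tx": -3e-05, "ty": 0.0025, "tz": 0, "ax": 0, "ay": 0, "az": 1.2}, {"claw": 1, "tx": -3e-05, "ty": 0.0025, "tz": 0, "ax": 0, "ay": 0, "az": 1.2}, {"claw": 1, "tx": -1e-05, "ty": 0.0017, "tz": 0, "ax": 0, "ay": 0, "az": 0.8}, {"claw": 1, "tx": 0, "ty": 0.001, "tz": 0, "ax": 0, "ay": 0, "az": 0.5}, {"claw": 1, "tx": 0, "ty": 0.0006, "tz": 0, "ax": 0, "ay": 0, "az": 0.3}, {"claw": 1, "tx": 0, "ty": 0, "tz": 0, "ax": 0, "ay": 0, "az": 0}])

```text
clock: 10.98
tcp_pos: [0.665, 0.0613, 0.2107]
orientation: [3.067, -0.68, 0.0]
contact_force: [0.2, 0.6, 3.3]
grip_width: -0.0001
gripper_force: 1.7
```

```bash
python3 st.py 4
python3 - <<'E'
from h import *
save("scene","s5");save("wrist","w5")
a=cv2.resize(cv2.imread("pics/s5.png")[150:300,250:440],None,fx=4,fy=4,interpolation=2);cv2.imwrite("pics/s5c.png",a)
find("scene",["tart_plain","tart_flag","cup"])
E
```

```text
tcp [0.665  0.0613 0.2107] tip [0.665  0.0613 0.0377] F [0.61 0.98 3.39] yaw -24.97 zax [-1.e-04 -3.e-04 -1.e+00]
tip polar r 0.1202 ang -25.06 clock 11.1833
scene tart_plain 0.83 [ 0.6164  0.2976 -0.0028]
scene tart_flag 0.76 [0.7726 0.0623 0.0023]
scene cup 0.97 [ 0.793   0.129  -0.0017]
```

View pics/s5c.png

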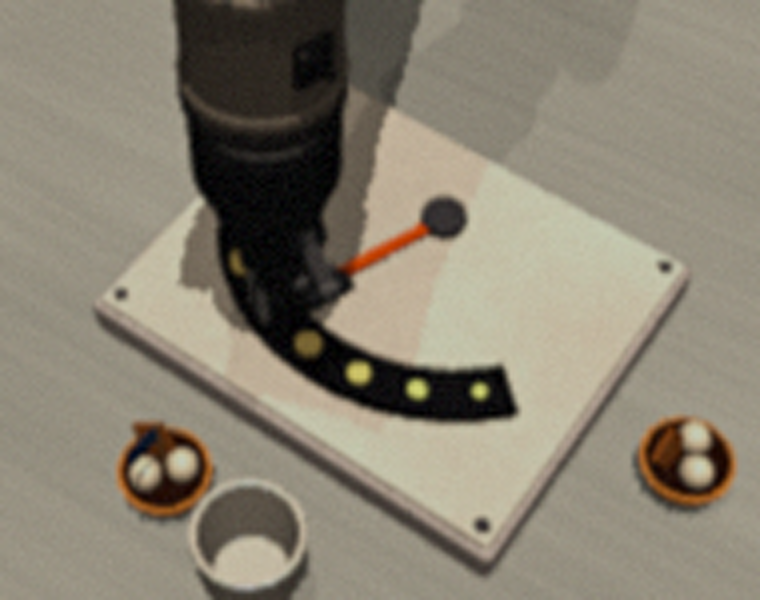

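View pics/w5.png

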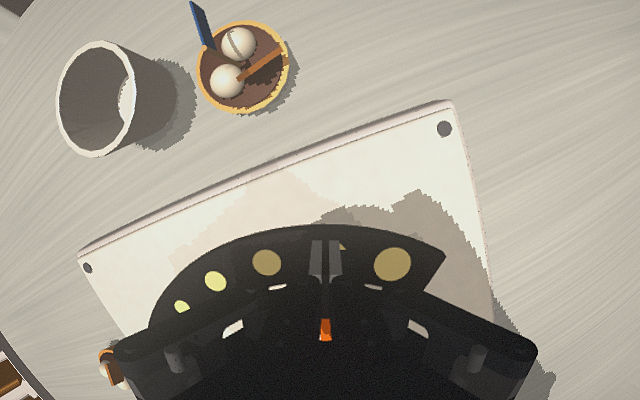

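The wrist view shows the needle at (325,328), right on the tool's centreline between the fingers. The scene view shows the fingers on the strip at the needle's end, with the tarts and cup unmoved. Measured against the needle angle, the tips are about 1 mm short of the mark and have not passed it. Handing in.

```bash
python3 -c "
from bench import r
print(r.hand_in())"
```

```text
the job is handed in; nothing more can be done
None
```

I handed the job in with the shut fingertips still resting on the strip beside the needle, after one stroke from dot1; they press with about 3.4 N (2–3 mm down, stop at 8 mm), sit about 1 mm short of the mark, and the needle, tartlets and cup look unmoved.

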